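# Invert a clamped bottle twice on a hand-cranked mixer

## Robot

A 7-joint arm with a two-finger parallel gripper is mounted at the origin on a cart in front of the work surface, level with it; the furniture and walls round the work are solid. World frame = base frame: x ahead of the robot, y to its left, z up, the work surface at z = 0. Lengths are in m, angles in rad, forces in N, time in s.
With the tool pointing down it reaches from about 0.425 to 0.875 m from the base axis. Payload 4.7 kg.
Tool frame: the origin (TCP) lies between the finger pads; the fingertips stand 25 mm ahead of it and the grasp point (between the pads) lies 6 mm ahead of it; z points along the fingers, y is the line along which they close (so a half turn about z gives the same grasp; the last joint's range is limited). The gripper opens to 85 mm and grips with 20 to 120 N. Pads are 22 mm wide; open, the fingers measure 114 mm over their backs; the gripper's body (76 mm by 85 mm) begins 54 mm behind the grasp point. The pads swing forward as they close: fully open they stand 13 mm farther back than shut.
Start: joints at [-1.328, 0.321, -0.07, 1.45, 0.023, 1.371, -0.057], TCP at [0.147, 0.633, 0.256] pointing down, gripper open.
Joint ranges: [-2.86, 2.86], [-0.3, 2.09], [-1.38, 1.24], [0.06, 2.45], [-1.56, 4.7], [0.09, 2.05], [-2.69, 2.69]. Speed limits (rad/s): [2.57, 2.57, 3.14, 3.14, 3.14, 3.14, 3.14].

## Interface

Orientations are given as a rotation vector (axis times angle).
In Python, from rig import monitor, cams, job gives the robot as it stands.
- The arm moves only by the tool step_arm, never from a script. Its argument "deltas" is a list of rows, each a list of 3 entries, a list of its own where there are three numbers: the shift along the tool's x, y, z in units of 30 mm (1.0 is 30 mm), then the turn, a rotation vector about the tool's x, y, z in units of 5 degrees (1.0 is 5 degrees), then the closure, from 0 (fully open) to 1 (shut). A call has 1 to 20 rows; each row shifts and turns the commanded pose from where the row before left it, along the tool's axes as they then stand; what a row does not reach is not made up. A row lasts 1/12 s, in which the tool goes at most 41.7 mm and 7.16 degrees, less where a joint would pass 70% of its speed; a pose out of reach is approached as far as the arm can. A call is refused whole if a number of a shift passes 1 or a number of a turn 1, either way. A call with a gripper value outside its range is refused whole. The fingers move at their own pace and stop on an object; the grip force is fixed at half the most. Time passes only in rows, so rows that do not move let the fingers close. It gives the time, the measured TCP pose, the force, the opening and the grip force at its end, in the units of the state.
- monitor.sense(): the state, without advancing time (a new reading comes with each control period).
- cams.snapshot(name): name is "side" or "top" or "wrist"; returns a dict with "img" (400x640x3 uint8, red, green, blue), "fx", "fy", "cx", "cy" (pixels), "rvec" (rotation vector, rad) and "tvec" (3), from world to camera coordinates, as OpenCV has them; the wrist camera has in their place "hand_eye" (4x4, takes a point from camera to tool coordinates, whose origin is the TCP and whose axes are the flange's). Camera axes: x right, y down, z forward; pixel columns grow to the right and rows downward; lengths in m; the calibration is good to about 2 mm. A picture is of the moment at which its call begins: read the wrist's pose just before it. There is no depth.
- job.finish_job(): hands the job in; it is judged then, once.
The state is a dict: "clock": time; "qpos": joint angles; "qvel": joint speeds; "joint_efforts": joint torques, N m; "tool_pos": TCP position; "ee_rot": TCP orientation; "ft_force": force on the tool from outside, world axes, zero at the start; "ft_torque": the same for the moment, N m; "width": finger opening in m; "gripper_force": force on a finger pad.
Only numpy, scipy, OpenCV 4.12 (cv2) and the standard library are available. Lean on these libraries where they do the work, as an engineer would, in place of code of your own. Each camera call takes 0.05 s, during which the arm holds its last target. There are 200 camera calls.

## Task

Mix the heavy bottle clamped in the hand-cranked inversion mixer: slide the card cryo box clear of the bottle's swing, then turn the crank clockwise (seen from above) at a slow, steady pace, taking about three seconds or more over each turn, until the bottle has been cap-down twice and stands cap-up again. Then press the mixer's locking pin fully home. Work the mixer only by its knob and pin, let the bottle strike nothing, and leave the other bottles and the beaker where they stand.

Things in the scene. Friction and masses are not known exactly. Their poses are not given: they have to be found in the camera images.
- mixer: inversion mixer, bolted down; origin at table level on the vertical crank axis, z up, x to the back, y along the shaft towards the bottle. In its frame: base plate x +-0.05, y -0.06 to 0.155, 10 mm thick; gearbox 90 x 90 mm, up to z 0.206; bearing pillar 58 x 30 mm at y 0.125, up to z 0.19; pin bracket x -0.076 to -0.042, y +-0.013, up to z 0.234
- swing_centre (a point): fixed point on the horizontal shaft (mixer x 0, y 0.212, z 0.160) about which the bottle turns, in the mixer's x-z plane; axes as the mixer. Bottle and cradle fill mixer y 0.168 to 0.266 and reach 0.140 m from the shaft; so at the height of the cryo box's top they sweep mixer x -0.09 to 0.09
- cradle: aluminium cradle with the clamped white-capped bottle (72 mm wide, 154 mm tall, 0.4 to 0.7 kg), not to be touched. Origin on the shaft, 18 mm above the bottle's base; z points to the cap (straight up at home), y along the shaft away from the gearbox. Geared 1:1 to the crank: clockwise cranking tips the cap backwards (mixer +x), down, then forwards and up
- crank (a joint): crank angle, rad, grows clockwise from above; 0 and each 2 pi is home (bottle cap-up, notch under the pin). Starts 0.3 to 1.2, so after two cap-down passes it is cap-up again at 4 pi = 12.57. Friction about 0.43 N m plus 0.12 per rad/s; it stays where left; the bottle adds 0.2 to 0.4 N m while it rises from cap-down to cap-up and eases it as much going down
- crank_axis (a point): point on the vertical crank axis, 275 mm above the table (5 mm above the top of the crank arm)
- knob (a point): centre of the black upright crank knob, 30 mm across, 50 mm high, turning freely on its spindle, 80 mm from the crank axis; it spans 272 to 322 mm above the table (spindle end 325). The arm under it, from the axis to the knob, is 22 mm wide with its top 270 mm up and points to mixer +x at home. It can be pushed round by closed fingertips behind the knob, or held
- pin_head (a point): top centre of the locking pin's round black head, 26 mm across, 48 mm from the crank axis towards mixer -x. Top 254.5 mm above the table when raised, 242.5 mm when home with the head down on its bush. The crank arm passes over it (underside 260 mm up) but at home is on the far side of the axis; the axis post is 24 mm across, up to 281 mm
- lock_pin (a joint): travel of the locking pin, m: 0 raised (as it starts), 0.012 fully home. Pressed straight down it takes about 3 N and stays where left; the 10 mm pin goes down only into the 19 mm notch in the crank flange's rim, so within about 0.09 rad of home
- cryo_box_mid (a point): centre of the white card cryo box, 104 x 104 x 52 mm, 0.2 kg, standing loose on the table in the bottle's swing, in front of the shaft; its x and y are along the box's sides. Too wide to grasp: slide it
- hdpe_mid (a point): bystander: centre of a white plastic bottle with a screw cap, 58 mm across, 114 mm high, left of the mixer
- amber_mid (a point): bystander: centre of a brown glass bottle, 50 mm across, 89 mm high, at the front
- beaker_mid (a point): bystander: centre of a clear beaker, 56 mm across, 69 mm high, in front of the mixer
There are look-alikes about, which are no part of the job. Of the things that look like the part that bears cryo_box_mid, the larger one is meant.

How it is judged:
By the outcome, as a careful person would: the job done as asked, in the order asked, and still so for the second after the job is handed in, with the robot touching nothing.
It also fails if it takes over 72 s, if anything falls off the work surface, if the arm or the gripper's body presses on something with over 40 N, if the wrist force passes 120 N, or if a joint passes its speed limit or range.

## Working session

There is one attempt and no reset: what is moved stays moved. The work goes in short steps, Python scripts to look and compute and a tool call to move; the robot and the scene stay as the last step left them, time stands still between calls to the robot, and variables do not carry over. Pictures are saved under pics/ and viewed, at most 11 in all, crops included, and the job is handed in when it is done.

Besides the shell and the picture viewer there is one more tool, called after "Call:" as name(argument=value, ...) on one line, values as JSON. step_arm: Moves the arm, as the interface text tells. Its arguments: {"type":"object","properties":{"deltas":{"type":"array","items":{"type":"array"}}},"required":["deltas"]}

```bash
ls; mkdir -p pics; python3 - <<'E'
from rig import monitor,cams
import cv2,numpy as np
s=monitor.sense(); print({k:np.round(v,3).tolist() for k,v in s.items()})
for n in("top","side"):
    c=cams.snapshot(n); cv2.imwrite(f"pics/{n}0.png",c["img"][...,::-1])
    R=cv2.Rodrigues(np.array(c["rvec"]))[0]; print(n,c["fx"],c["cx"],c["cy"],-R.T@np.array(c["tvec"]).ravel(),R.round(3).tolist())
E
```

```text
pics
{'clock': 0.0, 'qpos': [-1.328, 0.322, -0.07, 1.452, 0.023, 1.371, -0.057], 'qvel': [0.001, -0.001, 0.0, 0.001, 0.001, -0.001, 0.0], 'joint_efforts': [-0.0, -49.358, -0.382, -31.433, 0.013, 0.011, -0.0], 'tool_pos': [0.147, 0.633, 0.255], 'ee_rot': [-0.358, -3.121, 0.003], 'ft_force': [-0.163, -0.097, -0.157], 'ft_torque': [-0.035, -0.061, 0.045], 'gripper_force': 0.0, 'width': 0.085}
top 382.2858051414064 320.59639603404275 206.74073913846513 [0.37148393 0.21249504 1.26733454] [[0.001, -1.0, -0.014], [-0.989, 0.001, -0.151], [0.151, 0.014, -0.988]]
side 438.7855704046609 322.26584142878653 202.78507476894023 [ 0.40301997 -0.59504598  0.89716899] [[0.989, -0.147, -0.013], [-0.107, -0.658, -0.745], [0.101, 0.738, -0.667]]
```

View pics/top0.png

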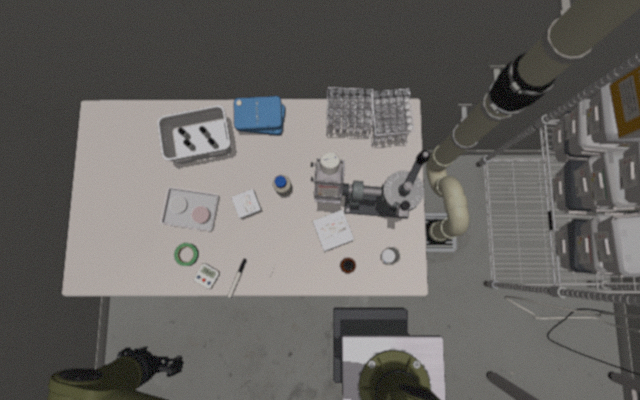

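View pics/side0.png

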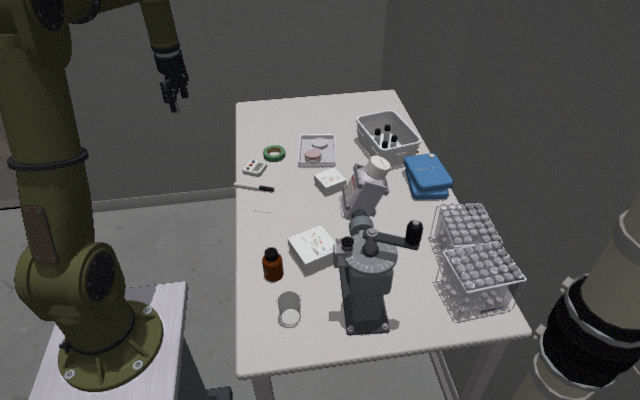

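The top view shows the big box at (333,230), crank axis at (400,190), knob at (423,155), beaker at (389,256), amber at (348,265) and the blue-capped bottle at (281,185). In the side view the pin head is near (347,243), the knob at (414,235) and the axis post at (371,248). Next I'll enlarge the mixer area in both views.

```bash
cat > h.py <<'E'
import cv2,numpy as np
from rig import monitor,cams
def ray(c,u,v,z):
    R=cv2.Rodrigues(np.array(c["rvec"],float))[0]; t=np.array(c["tvec"],float).ravel()
    o=-R.T@t; d=R.T@np.array([(u-c["cx"])/c["fx"],(v-c["cy"])/c["fy"],1.])
    return o+d*(z-o[2])/d[2]
def proj(c,p):
    return cv2.projectPoints(np.array(p,float).reshape(-1,3),np.array(c["rvec"],float),np.array(c["tvec"],float),np.array([[c["fx"],0,c["cx"]],[0,c["fy"],c["cy"]],[0,0,1.]]),None)[0].reshape(-1,2)
E
python3 - <<'E'
import cv2,numpy as np
a=cv2.imread("pics/top0.png")[140:280,260:440]; b=cv2.imread("pics/side0.png")[190:340,250:450]
a=cv2.resize(a,None,fx=4.2,fy=4.2,interpolation=cv2.INTER_CUBIC); b=cv2.resize(b,None,fx=4,fy=4,interpolation=cv2.INTER_CUBIC)
cv2.imwrite("pics/topc.png",a); cv2.imwrite("pics/sidec.png",b)
E
```

```text
(no output)
```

View pics/topc.png

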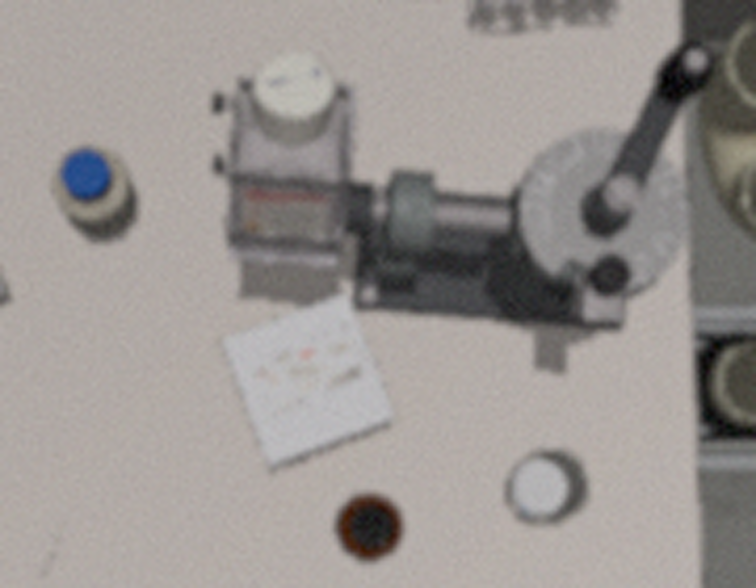

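View pics/sidec.png

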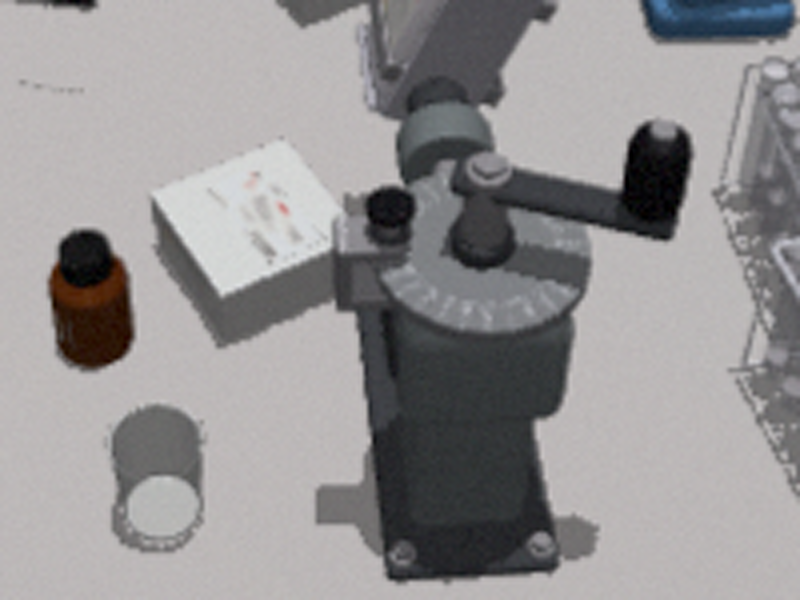

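```bash
python3 - <<'E'
from h import *
T=cams.snapshot("top");S=cams.snapshot("side")
t=lambda x,y,z:ray(T,260+x/4.2-.5+.12,140+y/4.2-.5+.12,z)
s=lambda x,y,z:ray(S,250+x/4-.5+.12,190+y/4-.5+.12,z)
P={}
for n,a,b,z in[("knob",(697,60),(663,130),.325),("post",(622,193),(489,167),.281),("pin",(610,272),(390,203),.2545),("boxL",(222,340),None,.052),("boxB",(350,298),(280,140),.052),("boxR",(393,420),None,.052),("boxF",(270,468),(150,195),.052),
 ("box?",None,(222,298),.052),("amber",(370,525),(84,247),.089),("beakerbase",(540,488),(163,508),.004),("hdpe",(86,173),None,.114),("whitecap",(295,88),None,.28),("plateFR",(622,326),(388,578),.01),("plateBR",None,(556,570),.01),("plateFL",(356,303),None,.01)]:
    A=t(*a,z)[:2].round(4) if a else None;B=s(*b,z)[:2].round(4) if b else None
    print(n,A,B)
E
```

```text
knob [ 0.6509 -0.0409] [ 0.6525 -0.0426]
post [ 0.5782 -0.0026] [ 0.58   -0.0115]
pin [0.5325 0.001 ] [ 0.533  -0.0032]
boxL [0.5127 0.2551] None
boxB [0.5449 0.1574] [0.5108 0.2532]
boxR [0.4518 0.1257] None
boxF [0.4157 0.2186] [0.4183 0.2157]
box? None [0.4551 0.1202]
amber [0.3733 0.146 ] [0.3736 0.1427]
beakerbase [0.402  0.0086] [0.4044 0.006 ]
hdpe [0.6291 0.3535] None
whitecap [0.6468 0.2015] None
plateFR [ 0.5283 -0.0581] [ 0.5264 -0.064 ]
plateBR None [ 0.6217 -0.0737]
plateFL [0.5468 0.1508] None
```

Call:
step_arm(deltas=[[[0, 0, 0], [0, 0, 0.94], 0.5], [[0, 0, 0], [0, 0, 0.94], 0.5], [[0, 0, 0], [0, 0, 0.94], 0.5], [[0, 0, 0], [0, 0, 0.94], 0.5], [[0, 0, 0], [0, 0, 0.94], 0.5], [[0, 0, 0], [0, 0, 0.94], 0.5], [[0, 0, 0], [0, 0, 0.94], 0.5], [[0, 0, 0], [0, 0, 0.94], 0.5], [[0, 0, 0], [0, 0, 0.94], 0.5], [[0, 0, 0], [0, 0, 0.94], 0.5], [[0, 0, 0], [0, 0, 0.94], 0.5], [[0, 0, 0], [0, 0, 0.94], 0.5]])

```text
clock: 1.2
tool_pos: [0.1474, 0.6329, 0.256]
ee_rot: [1.796, 2.577, -0.001]
ft_force: [-0.8, 0.1, -0.6]
width: 0.0427
gripper_force: 0.0
```

Call:
step_arm(deltas=[[[-1, 0.25, 0], [0, 0, 0], 0.5], [[-1, 0.25, 0], [0, 0, 0], 0.5], [[-1, 0.25, 0], [0, 0, 0], 0.5], [[-1, 0.25, 0], [0, 0, 0], 0.5], [[-1, 0.25, 0], [0, 0, 0], 0.5], [[-1, 0.25, 0], [0, 0, 0], 0.5], [[-1, 0.25, 0], [0, 0, 0], 0.5], [[-1, 0.25, 0], [0, 0, 0], 0.5], [[-1, 0.25, 0], [0, 0, 0], 0.5], [[-1, 0.25, 0], [0, 0, 0], 0.5], [[-1, 0.25, 0], [0, 0, 0], 0.5], [[-1, 0.25, 0], [0, 0, 0], 0.5], [[-1, 0.25, 0], [0, 0, 0], 0.5], [[-1, 0.25, 0], [0, 0, 0], 0.5], [[-1, 0.25, 0], [0, 0, 0], 0.5], [[-1, 0.25, 0], [0, 0, 0], 0.5], [[-1, 0.25, 0], [0, 0, 0], 0.5], [[-1, 0.25, 0], [0, 0, 0], 0.5], [[-0.8, 0.2, 0], [0, 0, 0], 0.5], [[-0.5, 0.1, 0], [0, 0, 0], 0.5]])

```text
clock: 2.87
tool_pos: [0.4865, 0.1379, 0.2565]
ee_rot: [1.795, 2.577, -0.0]
ft_force: [-0.2, -0.4, -1.2]
width: 0.0426
gripper_force: 0.0
```

Call:
step_arm(deltas=[[[-0.9, 0.16, 0], [0, 0, 0], 0.5], [[0, 0, 1], [0, 0, 0], 0.5], [[0, 0, 1], [0, 0, 0], 0.5], [[0, 0, 1], [0, 0, 0], 0.5], [[0, 0, 0.5], [0, 0, 0], 0.5], [[0, 0, 0], [0, 0, 0], 0.5]])

```text
clock: 3.37
tool_pos: [0.4962, 0.1167, 0.1476]
ee_rot: [-1.789, -2.578, 0.01]
ft_force: [-0.6, 0.0, -0.4]
width: 0.0429
gripper_force: 0.0
```

```bash
python3 - <<'E'
from h import *
s=monitor.sense();print(s["tool_pos"],s["ee_rot"])
w=cams.snapshot("wrist");t=cams.snapshot("side")
print({k:(np.round(v,3).tolist()) for k,v in w.items() if k!="img"})
im=np.vstack([cv2.resize(w["img"],(480,300)),cv2.resize(t["img"][170:350,200:488],(480,300))])
cv2.imwrite("pics/w1.png",im[...,::-1])
E
```

```text
[0.4961775  0.11665392 0.14758347] [-1.78897665 -2.57798264  0.00991129]
{'fx': 326.51, 'fy': 326.51, 'cx': 317.715, 'cy': 197.525, 'hand_eye': [[-0.001, -0.951, -0.31, 0.079], [1.0, -0.001, -0.0, 0.0], [-0.0, -0.31, 0.951, -0.117], [0.0, 0.0, 0.0, 1.0]]}
```

View pics/w1.png

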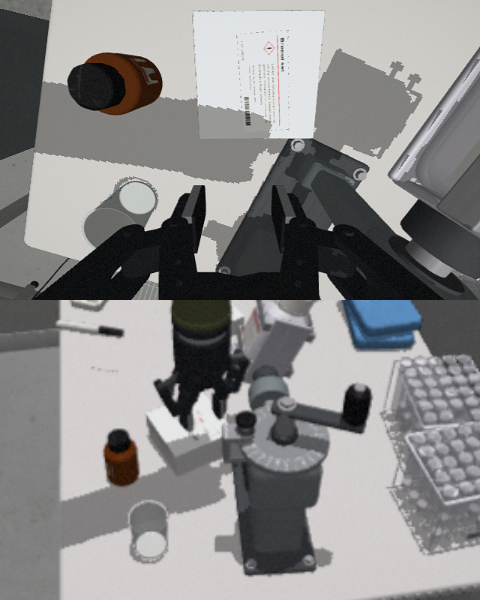

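The wrist view shows the box's near edge at (202–316,138), 8 mm ahead of the fingers. The fingers fit between the box and the plate, and the amber bottle and beaker are clear.

Call:
step_arm(deltas=[[[0, 0.1, 0.8], [0, 0, 0], 0.5], [[0, 0, 0.8], [0, 0, 0], 0.5], [[0, 0, 0.8], [0, 0, 0], 0.5], [[0, 0, 0.8], [0, 0, 0], 0.5], [[0, 0, 0], [0, 0, 0], 0.5], [[0.1, 0, 0], [0, 0, 0], 0.5], [[0.1, 0, 0], [0, 0, 0], 0.5], [[0.1, 0, 0], [0, 0, 0], 0.5], [[0.2, 0, 0], [0, 0, 0], 0.5], [[0.2, 0, 0], [0, 0, 0], 0.5], [[0.2, 0, 0], [0, 0, 0], 0.5]])

```text
clock: 4.38
tool_pos: [0.4929, 0.1446, 0.0563]
ee_rot: [1.79, 2.58, 0.003]
ft_force: [0.7, -0.9, 1.6]
width: 0.0425
gripper_force: 0.8
```

Call:
step_arm(deltas=[[[0.2, 0, 0], [0, 0, 0], 0.5], [[0.2, 0, 0], [0, 0, 0], 0.5], [[0.2, 0, 0], [0, 0, 0], 0.5], [[0.2, 0, 0], [0, 0, 0], 0.5], [[0.2, 0, 0], [0, 0, 0], 0.5], [[0.2, 0, 0], [0, 0, 0], 0.5], [[0.2, 0, 0], [0, 0, 0], 0.5], [[0.2, 0, 0], [0, 0, 0], 0.5], [[0.2, 0, 0], [0, 0, 0], 0.5], [[0.2, 0, 0], [0, 0, 0], 0.5], [[0.2, 0, 0], [0, 0, 0], 0.5], [[0.2, 0, 0], [0, 0, 0], 0.5], [[0.2, 0, 0], [0, 0, 0], 0.5], [[0.2, 0, 0], [0, 0, 0], 0.5], [[0.2, 0, 0], [0, 0, 0], 0.5], [[0.2, 0, 0], [0, 0, 0], 0.5], [[0.15, 0, 0], [0, 0, 0], 0.5], [[0.1, 0, 0], [0, 0, 0], 0.5], [[0, 0, 0], [0, 0, 0], 0.5]])

```text
clock: 5.97
tool_pos: [0.4557, 0.2418, 0.0553]
ee_rot: [-1.789, -2.582, -0.001]
ft_force: [-1.0, -0.0, 0.0]
width: 0.0431
gripper_force: 0.0
```

Call:
step_arm(deltas=[[[-0.5, 0, 0], [0, 0, 0], 0.5], [[0, 0, -1], [0, 0, 0], 0.5], [[0, 0, -1], [0, 0, 0], 0.5], [[0, 0, -1], [0, 0, 0], 0.5], [[0, 0, -1], [0, 0, 1], 0.2], [[0, 0, -1], [0, 0, 1], 0.2], [[0, 0, -1], [0, 0, 1], 0.2], [[0, 0, -1], [0, 0, 1], 0.2], [[0, 0, -1], [0, 0, 1], 0.2], [[0, 0, -1], [0, 0, 0.2], 0.2], [[0, 0, -1], [0, 0, 0], 0.2], [[0, 0, 0], [0, 0, 0], 0.2]])

```text
clock: 6.97
tool_pos: [0.4634, 0.2276, 0.3617]
ee_rot: [2.326, 2.112, 0.016]
ft_force: [1.1, 0.7, 0.6]
width: 0.0681
gripper_force: 0.0
```

```bash
python3 - <<'E'
from h import *
s=monitor.sense();print(s["tool_pos"],s["ee_rot"],s["qpos"].round(2) if hasattr(s["qpos"],"round") else s["qpos"])
T=cams.snapshot("top");S=cams.snapshot("side")
for z in(0,.2,.4,.6): 
    print(z,[ (ray(T,u,v,z)[:2].round(2).tolist(),proj(S,ray(T,u,v,z)).round(0).tolist()) for u,v in((430,172),(440,160),(470,100),(455,210))])
a=cv2.resize(T["img"][130:300,220:480],None,fx=3,fy=3,interpolation=cv2.INTER_CUBIC)
cv2.imwrite("pics/top2.png",a[...,::-1])
E
```

```text
[0.46344265 0.22762893 0.36167289] [2.32562104 2.11151674 0.01632611] [-1.04 -0.02  0.53  1.63  0.01  1.52 -0.61]
0 [([0.68, -0.14], [[424.0, 358.0]]), ([0.73, -0.18], [[448.0, 370.0]]), ([0.94, -0.29], [[572.0, 408.0]]), ([0.55, -0.22], [[374.0, 402.0]])]
0.2 [([0.63, -0.08], [[405.0, 283.0]]), ([0.67, -0.12], [[427.0, 293.0]]), ([0.85, -0.21], [[541.0, 324.0]]), ([0.52, -0.15], [[357.0, 319.0]])]
0.4 [([0.59, -0.03], [[381.0, 190.0]]), ([0.61, -0.05], [[401.0, 198.0]]), ([0.76, -0.13], [[503.0, 219.0]]), ([0.5, -0.08], [[336.0, 217.0]])]
0.6 [([0.54, 0.03], [[351.0, 71.0]]), ([0.56, 0.01], [[368.0, 75.0]]), ([0.67, -0.05], [[455.0, 87.0]]), ([0.47, -0.01], [[310.0, 87.0]])]
```

View pics/top2.png

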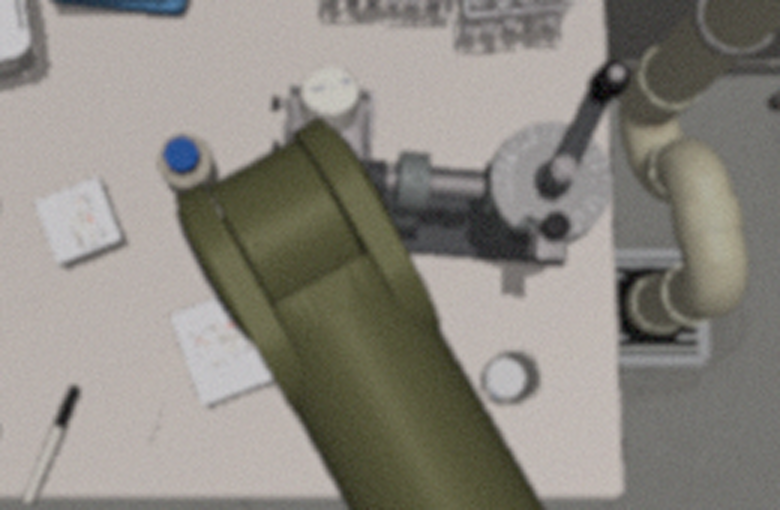

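The top view shows the box moved front-left, with corners at crop pixels (172,318) and (208,405). The other things are undisturbed, and the pipe lies below table level beside the mixer.

```bash
python3 - <<'E'
from h import *
T=cams.snapshot("top")
p=lambda x,y,z:ray(T,220+x/3-.35,130+y/3-.35,z)[:2]
L=p(172,318,.052);F=p(208,405,.052);G=p(272,380,.052)
e=(L-F)/np.linalg.norm(L-F); n=np.array([e[1],-e[0]])  # towards -y
R=F+.104*n;B=L+.104*n
print(L,F,np.linalg.norm(L-F),R,B,(G-F)@n,(G-F)@e)
c=np.array([.580,-.0065]);x=np.array([.995,-.097]);y=np.array([.097,.995])
for q in(L,F,R,B):print("mixer",(q-c)@x,(q-c)@y)
print("hdpe",p(182,153,.114),"knob",p(617,73,.325),"post",p(565,165,.281),"pin",p(555,224,.2545))
E
```

```text
[0.4644577  0.36800904] [0.37317175 0.32854534] 0.09945103469675828 [0.41444056 0.2330839 ] [0.50572651 0.27254761] 0.07187276437074155 -0.0027048307686667076
mixer -0.15129196530050976 0.3614288937914728
mixer -0.23829350388271486 0.3133077699591492
mixer -0.18797128356774828 0.22232671541166682
mixer -0.10096974498554326 0.2704478392439904
hdpe [0.62962028 0.35280844] knob [ 0.65070283 -0.0402833 ] post [ 0.58070424 -0.00337265] pin [0.53265516 0.00153192]
```

Call:
step_arm(deltas=[[[-0.8, 0.6, -0.1], [0, 0, 0], 0.1], [[-0.85, 0.7, 0], [0, 0, 0], 0.1], [[-0.85, 0.7, 0], [0, 0, 0], 0.1], [[-0.85, 0.7, 0], [0, 0, 0], 0.1], [[-0.85, 0.7, 0], [0, 0, 0], 0.1], [[-0.85, 0.7, 0], [0, 0, 0], 0.1], [[-0.85, 0.7, 0], [0, 0, 0], 0.1], [[-0.85, 0.7, 0], [0, 0, 0], 0.1], [[-0.85, 0.7, 0], [0, 0, 0], 0.1], [[-0.7, 0.7, 0], [0, 0, 0], 0.1], [[-0.02, 0.2, 0], [0, 0, 0], 0.1], [[0, 0, 0], [0, 0, 0], 0.1], [[0, 0, 0], [0, 0, 0], 0.1]])

```text
clock: 8.2
tool_pos: [0.6489, -0.0415, 0.3565]
ee_rot: [-2.324, -2.11, 0.003]
ft_force: [0.5, 0.8, -0.5]
width: 0.0769
gripper_force: 0.0
```

```bash
python3 - <<'E'
from h import *
s=monitor.sense();print(s["tool_pos"],s["ee_rot"],np.round(s["qpos"],2))
w=cams.snapshot("wrist");np.save("w2.npy",w["img"])
cv2.imwrite("pics/w2.png",w["img"][...,::-1])
E
```

```text
[ 0.64889897 -0.04147557  0.3564951 ] [-2.32396892 -2.11034715  0.00328536] [-0.55  0.36  0.8   1.31 -0.26  1.58  0.11]
```

View pics/w2.png

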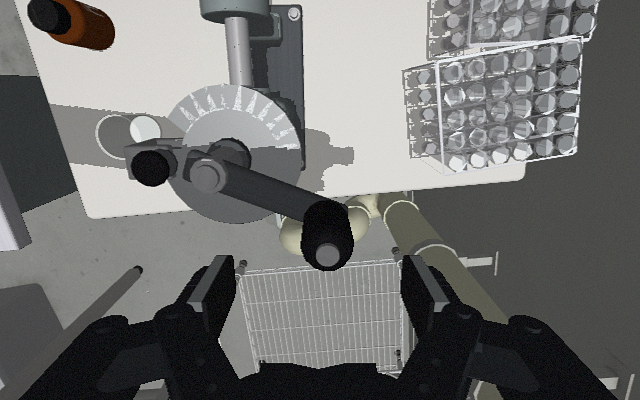

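The wrist view puts the knob's spindle end at (327,256), the axis post top at (207,177) and the pin head at (152,168). The knob is free between the fingers.

```bash
cat >> h.py <<'E'
from scipy.spatial.transform import Rotation as Ro
HE=np.array(cams.snapshot("wrist")["hand_eye"])
K=(326.51,317.715,197.525)
def wray(tp,rv,u,v,z):
    R=Ro.from_rotvec(rv).as_matrix(); d=R@HE[:3,:3]@np.array([(u-K[1])/K[0],(v-K[2])/K[0],1]); o=np.array(tp)+R@HE[:3,3]
    return o+d*(z-o[2])/d[2]
E
python3 - <<'E'
from h import *
tp=[ 0.64889897,-0.04147557,0.3564951 ];rv=[-2.32396892,-2.11034715,0.00328536]
q={n:wray(tp,rv,*a) for n,a in dict(knob=(327,256,.325),post=(207,177,.281),pin=(152,168,.2545)).items()}
print(q, np.linalg.norm(q["knob"]-q["post"]),np.linalg.norm(q["pin"]-q["post"]),np.linalg.norm(q["pin"]-q["knob"]))
E
```

```text
{'knob': array([ 0.65358096, -0.04235492,  0.325     ]), 'post': array([ 0.58452578, -0.00544008,  0.281     ]), 'pin': array([ 0.53816924, -0.00141913,  0.2545    ])} 0.08981828196031222 0.0535476128487643 0.141300583675858
```

Call:
step_arm(deltas=[[[0, 0.12, 0.6], [0, 0, 0], 0.1], [[0, 0, 0.6], [0, 0, 0], 0.1], [[0, 0, 0.5], [0, 0, 0], 0.1], [[0, 0, 0.08], [0, 0, 0], 0.1], [[0, 0, 0], [0, 0, 0], 0.1], [[0, 0, 0], [0, 0, 0], 0.4], [[0, 0, 0], [0, 0, 0], 1], [[0, 0, 0], [0, 0, 0], 1], [[0, 0, 0], [0, 0, 0], 1], [[0, 0, 0], [0, 0, 0], 1]])

```text
clock: 9.13
tool_pos: [0.6536, -0.0426, 0.3062]
ee_rot: [2.324, 2.111, 0.003]
ft_force: [0.5, 0.7, 3.6]
width: 0.0286
gripper_force: 59.0
```

```bash
python3 - <<'E'
from h import *
s=monitor.sense();print({k:np.round(v,4).tolist() for k,v in s.items()})
# table of 6 deg rows, mixer axes: knob at (r cos a, -r sin a); tool y = mixer x, tool x = mixer y
t=np.array(s["tool_pos"][:2]);R=Ro.from_rotvec(s["ee_rot"]).as_matrix();print(R.round(3))
c=np.array([.5815,-.0062]);d=t-c;print("crank",np.linalg.norm(d),-np.arctan2(d[1],d[0])-.097)
E
```

```text
{'clock': 9.1833, 'qpos': [-0.5566, 0.3811, 0.7884, 1.3873, -0.2688, 1.4799, 0.1229], 'qvel': [0.0018, -0.0001, 0.0007, 0.0003, 0.0001, 0.0002, 0.0006], 'joint_efforts': [0.1649, -41.0633, 8.1965, -28.5852, 0.1259, 0.0935, -0.0034], 'tool_pos': [0.6536, -0.0426, 0.3062], 'ee_rot': [2.3244, 2.1112, 0.0031], 'ft_force': [-0.0631, 0.4169, 2.9653], 'ft_torque': [-0.0115, -0.0349, -0.0214], 'gripper_force': 59.0082, 'width': 0.0282}
[[ 0.096  0.995  0.002]
 [ 0.995 -0.096  0.   ]
 [ 0.     0.002 -1.   ]]
crank 0.08078647965215405 0.37038480640286153
```

Call:
step_arm(deltas=[[[-0.12, -0.05, 0], [0, 0, 0], 1], [[-0.249, -0.127, 0], [0, 0, 0], 1], [[-0.234, -0.152, 0], [0, 0, 0], 1], [[-0.217, -0.176, 0], [0, 0, 0], 1], [[-0.197, -0.197, 0], [0, 0, 0], 1], [[-0.176, -0.217, 0], [0, 0, 0], 1], [[-0.152, -0.234, 0], [0, 0, 0], 1], [[-0.127, -0.249, 0], [0, 0, 0], 1], [[-0.1, -0.26, 0], [0, 0, 0], 1]])

```text
clock: 9.93
tool_pos: [0.5992, -0.0849, 0.3061]
ee_rot: [2.324, 2.111, 0.004]
ft_force: [2.4, 2.3, 7.1]
width: 0.0286
gripper_force: 59.4
```

```bash
cat > st.py <<'E'
from h import *
s=monitor.sense();c=np.array([.5822,-.0062]);t=np.array(s["tool_pos"][:2]);d=t-c;f=np.array(s["ft_force"]);r=np.linalg.norm(d);e=d/r;tg=np.array([e[1],-e[0]])
print("t",s["clock"],"pos",np.round(s["tool_pos"],4),"r %.4f crank %.3f (%.1f deg)"%(r,a:=(-np.arctan2(d[1],d[0])-.097)%(2*np.pi),np.degrees(a)),"f",f.round(1),"rad %.1f tan %.1f"%(f[:2]@e,f[:2]@tg),"w",round(float(s["width"]),4),"q",np.round(s["qpos"],2))
E
python3 st.py
```

```text
t 9.9833 pos [ 0.597  -0.0854  0.3061] r 0.0806 crank 1.289 (73.8 deg) f [-2.5  1.8  8.4] rad -2.2 tan 2.1 w 0.0285 q [-0.58  0.25  0.82  1.52 -0.19  1.45  0.15]
```

Call:
step_arm(deltas=[[[-0.072, -0.269, 0], [0, 0, 0], 1], [[-0.044, -0.276, 0], [0, 0, 0], 1], [[-0.015, -0.279, 0], [0, 0, 0], 1], [[0.015, -0.279, 0], [0, 0, 0], 1], [[0.044, -0.276, 0], [0, 0, 0], 1], [[0.072, -0.269, 0], [0, 0, 0], 1], [[0.1, -0.26, 0], [0, 0, 0], 1], [[0.127, -0.249, 0], [0, 0, 0], 1], [[0.152, -0.234, 0], [0, 0, 0], 1], [[0.176, -0.217, 0], [0, 0, 0], 1], [[0.197, -0.197, 0], [0, 0, 0], 1], [[0.217, -0.176, 0], [0, 0, 0], 1]])

```text
clock: 10.98
tool_pos: [0.5136, -0.0484, 0.3061]
ee_rot: [2.324, 2.108, 0.004]
ft_force: [6.3, -2.1, 4.8]
width: 0.0285
gripper_force: 60.1
```

```bash
sed -i 's/^HE=.*/HE=np.array([[-0.001,-0.951,-0.31,0.079],[1.0,-0.001,0,0],[0,-0.31,0.951,-0.117],[0,0,0,1.]])/' h.py; python3 st.py
```

```text
t 10.9833 pos [ 0.5136 -0.0484  0.3061] r 0.0805 crank 2.493 (142.8 deg) f [ 6.3 -2.1  4.8] rad -4.3 tan -5.1 w 0.0285 q [-0.73 -0.01  0.77  1.73  0.01  1.42 -0.06]
```

Call:
step_arm(deltas=[[[0.234, -0.152, 0], [0, 0, 0], 1], [[0.249, -0.127, 0], [0, 0, 0], 1], [[0.26, -0.1, 0], [0, 0, 0], 1], [[0.269, -0.072, 0], [0, 0, 0], 1], [[0.276, -0.044, 0], [0, 0, 0], 1], [[0.279, -0.015, 0], [0, 0, 0], 1], [[0.279, 0.015, 0], [0, 0, 0], 1], [[0.276, 0.044, 0], [0, 0, 0], 1], [[0.269, 0.072, 0], [0, 0, 0], 1], [[0.26, 0.1, 0], [0, 0, 0], 1], [[0.249, 0.127, 0], [0, 0, 0], 1], [[0.234, 0.152, 0], [0, 0, 0], 1], [[0.217, 0.176, 0], [0, 0, 0], 1], [[0.197, 0.197, 0], [0, 0, 0], 1], [[0.176, 0.217, 0], [0, 0, 0], 1], [[0.152, 0.234, 0], [0, 0, 0], 1]])

```text
clock: 12.32
tool_pos: [0.5455, 0.0645, 0.306]
ee_rot: [-2.324, -2.108, 0.01]
ft_force: [-11.4, -2.6, 13.1]
width: 0.0284
gripper_force: 61.1
```

```bash
python3 st.py
```

```text
t 12.3167 pos [0.5455 0.0645 0.306 ] r 0.0796 crank 4.137 (237.0 deg) f [-11.4  -2.6  13.1] rad 2.9 tan -11.3 w 0.0284 q [-0.8   0.09  0.69  1.64 -0.06  1.43 -0.21]
```

Call:
step_arm(deltas=[[[0.127, 0.249, 0], [0, 0, 0], 1], [[0.1, 0.26, 0], [0, 0, 0], 1], [[0.072, 0.269, 0], [0, 0, 0], 1], [[0.044, 0.276, 0], [0, 0, 0], 1], [[0.015, 0.279, 0], [0, 0, 0], 1], [[-0.015, 0.279, 0], [0, 0, 0], 1], [[-0.044, 0.276, 0], [0, 0, 0], 1], [[-0.072, 0.269, 0], [0, 0, 0], 1], [[-0.1, 0.26, 0], [0, 0, 0], 1], [[-0.127, 0.249, 0], [0, 0, 0], 1], [[-0.152, 0.234, 0], [0, 0, 0], 1], [[-0.176, 0.217, 0], [0, 0, 0], 1], [[-0.197, 0.197, 0], [0, 0, 0], 1], [[-0.217, 0.176, 0], [0, 0, 0], 1], [[-0.234, 0.152, 0], [0, 0, 0], 1], [[-0.249, 0.127, 0], [0, 0, 0], 1], [[-0.26, 0.1, 0], [0, 0, 0], 1], [[-0.269, 0.072, 0], [0, 0, 0], 1], [[-0.276, 0.044, 0], [0, 0, 0], 1], [[-0.279, 0.015, 0], [0, 0, 0], 1]])

```text
clock: 13.98
tool_pos: [0.662, -0.0099, 0.3061]
ee_rot: [-2.319, -2.116, -0.009]
ft_force: [3.1, 8.5, 7.2]
width: 0.0284
gripper_force: 60.3
```

```bash
python3 st.py
```

```text
t 13.9833 pos [ 0.662  -0.0099  0.3061] r 0.0799 crank 6.232 (357.1 deg) f [3.1 8.5 7.2] rad 2.7 tan -8.6 w 0.0284 q [-0.55  0.38  0.72  1.37 -0.26  1.48  0.07]
```

Call:
step_arm(deltas=[[[-0.279, -0.015, 0], [0, 0, 0], 1], [[-0.276, -0.044, 0], [0, 0, 0], 1], [[-0.269, -0.072, 0], [0, 0, 0], 1], [[-0.26, -0.1, 0], [0, 0, 0], 1], [[-0.249, -0.127, 0], [0, 0, 0], 1], [[-0.234, -0.152, 0], [0, 0, 0], 1], [[-0.217, -0.176, 0], [0, 0, 0], 1], [[-0.197, -0.197, 0], [0, 0, 0], 1], [[-0.176, -0.217, 0], [0, 0, 0], 1], [[-0.152, -0.234, 0], [0, 0, 0], 1], [[-0.127, -0.249, 0], [0, 0, 0], 1], [[-0.1, -0.26, 0], [0, 0, 0], 1], [[-0.072, -0.269, 0], [0, 0, 0], 1], [[-0.044, -0.276, 0], [0, 0, 0], 1], [[-0.015, -0.279, 0], [0, 0, 0], 1], [[0.015, -0.279, 0], [0, 0, 0], 1], [[0.044, -0.276, 0], [0, 0, 0], 1], [[0.072, -0.269, 0], [0, 0, 0], 1], [[0.1, -0.26, 0], [0, 0, 0], 1], [[0.127, -0.249, 0], [0, 0, 0], 1]])

```text
clock: 15.65
tool_pos: [0.5357, -0.072, 0.3061]
ee_rot: [2.324, 2.11, 0.005]
ft_force: [4.1, 1.2, 6.5]
width: 0.0283
gripper_force: 60.2
```

```bash
python3 st.py
```

```text
t 15.65 pos [ 0.5357 -0.072   0.3061] r 0.0806 crank 2.088 (119.7 deg) f [4.1 1.2 6.5] rad -3.4 tan -2.7 w 0.0283 q [-0.62  0.06  0.75  1.67 -0.04  1.42  0.03]
```

Call:
step_arm(deltas=[[[0.152, -0.234, 0], [0, 0, 0], 1], [[0.176, -0.217, 0], [0, 0, 0], 1], [[0.197, -0.197, 0], [0, 0, 0], 1], [[0.217, -0.176, 0], [0, 0, 0], 1], [[0.234, -0.152, 0], [0, 0, 0], 1], [[0.249, -0.127, 0], [0, 0, 0], 1], [[0.26, -0.1, 0], [0, 0, 0], 1], [[0.269, -0.072, 0], [0, 0, 0], 1], [[0.276, -0.044, 0], [0, 0, 0], 1], [[0.279, -0.015, 0], [0, 0, 0], 1], [[0.279, 0.015, 0], [0, 0, 0], 1], [[0.276, 0.044, 0], [0, 0, 0], 1], [[0.269, 0.072, 0], [0, 0, 0], 1], [[0.26, 0.1, 0], [0, 0, 0], 1], [[0.249, 0.127, 0], [0, 0, 0], 1], [[0.234, 0.152, 0], [0, 0, 0], 1], [[0.217, 0.176, 0], [0, 0, 0], 1], [[0.197, 0.197, 0], [0, 0, 0], 1], [[0.176, 0.217, 0], [0, 0, 0], 1], [[0.152, 0.234, 0], [0, 0, 0], 1]])

```text
clock: 17.32
tool_pos: [0.5455, 0.0644, 0.306]
ee_rot: [-2.324, -2.108, 0.01]
ft_force: [-11.3, -4.1, 14.6]
width: 0.0284
gripper_force: 61.0
```

```bash
python3 st.py
```

```text
t 17.3167 pos [0.5455 0.0644 0.306 ] r 0.0796 crank 4.136 (237.0 deg) f [-11.3  -4.1  14.6] rad 1.5 tan -11.9 w 0.0284 q [-0.74  0.09  0.62  1.64 -0.05  1.43 -0.21]
```

Call:
step_arm(deltas=[[[0.127, 0.249, 0], [0, 0, 0], 1], [[0.1, 0.26, 0], [0, 0, 0], 1], [[0.072, 0.269, 0], [0, 0, 0], 1], [[0.044, 0.276, 0], [0, 0, 0], 1], [[0.015, 0.279, 0], [0, 0, 0], 1], [[-0.015, 0.279, 0], [0, 0, 0], 1], [[-0.044, 0.276, 0], [0, 0, 0], 1], [[-0.072, 0.269, 0], [0, 0, 0], 1], [[-0.1, 0.26, 0], [0, 0, 0], 1], [[-0.127, 0.249, 0], [0, 0, 0], 1], [[-0.152, 0.234, 0], [0, 0, 0], 1], [[-0.176, 0.217, 0], [0, 0, 0], 1], [[-0.197, 0.197, 0], [0, 0, 0], 1], [[-0.217, 0.176, 0], [0, 0, 0], 1], [[-0.234, 0.152, 0], [0, 0, 0], 1], [[-0.249, 0.127, 0], [0, 0, 0], 1], [[-0.26, 0.1, 0], [0, 0, 0], 1], [[-0.269, 0.072, 0], [0, 0, 0], 1], [[-0.276, 0.044, 0], [0, 0, 0], 1], [[-0.279, 0.015, 0], [0, 0, 0], 1]])

```text
clock: 18.98
tool_pos: [0.662, -0.0098, 0.3061]
ee_rot: [-2.318, -2.116, -0.009]
ft_force: [2.9, 8.3, 6.7]
width: 0.0283
gripper_force: 60.2
```

Call:
step_arm(deltas=[[[0, 0, 0], [0, 0, 0], 1], [[0, 0, 0], [0, 0, 0], 1], [[0, 0, 0], [0, 0, 0], 1], [[0, 0, 0], [0, 0, 0], 1]])

```text
clock: 19.32
tool_pos: [0.6617, -0.0138, 0.3061]
ee_rot: [2.324, 2.112, 0.004]
ft_force: [3.3, 1.7, 7.1]
width: 0.0285
gripper_force: 60.2
```

```bash
python3 st.py; python3 - <<'E'
from h import *
s=monitor.sense();print(s["tool_pos"],s["ee_rot"])
w=cams.snapshot("wrist");cv2.imwrite("pics/w3.png",w["img"][...,::-1])
E
```

```text
t 19.3167 pos [ 0.6617 -0.0138  0.3061] r 0.0799 crank 6.281 (359.9 deg) f [3.3 1.7 7.1] rad 3.2 tan -2.0 w 0.0285 q [-0.51  0.37  0.67  1.37 -0.23  1.48  0.05]
[ 0.66174817 -0.01376509  0.30614514] [2.32425026 2.11207895 0.00418311]
```

View pics/w3.png

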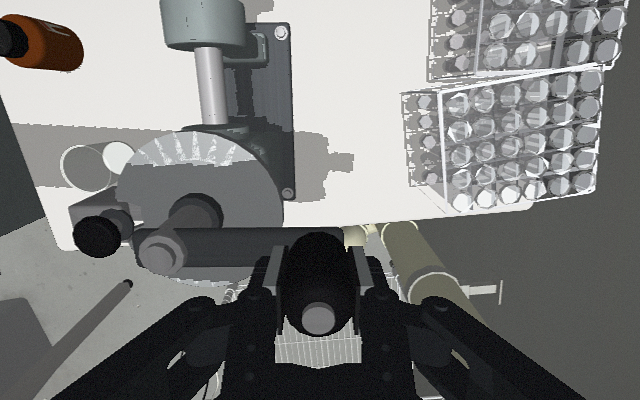

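The knob is held at about 360° with the arm parallel to mixer x. The post top is at (163,254), the pin head at (97,237) and the spindle end at (318,318).

```bash
python3 - <<'E'
from h import *
tp=[0.66174817,-0.01376509,0.30614514];rv=[2.32425026,2.11207895,0.00418311]
q={n:wray(tp,rv,*a)[:2] for n,a in dict(knob=(318,318,.325),post=(163,254,.281),pin=(97,237,.2545),plateB=(288,192,.012),plateF=(281,32,.012)).items()}
print(q)
f=lambda a,b:np.arctan2(*(q[b]-q[a])[::-1])
print("yaws: pin->post",f("pin","post"),"post->knob",f("post","knob"),"pin->knob",f("pin","knob"),"plate y",f("plateB","plateF")-np.pi/2,np.linalg.norm(q["knob"]-q["pin"]))
E
```

```text
{'knob': array([ 0.6618966 , -0.01232947]), 'post': array([ 0.58755503, -0.00258715]), 'pin': array([ 0.53795274, -0.00100946]), 'plateB': array([ 0.61909402, -0.05679783]), 'plateF': array([0.63482374, 0.1327562 ])}
yaws: pin->post -0.0317959109978193 post->knob -0.13030564176360623 pin->knob -0.09107906953083279 plate y -0.08279307814247372 0.1244597209862429
```

Call:
step_arm(deltas=[[[0, 0, 0], [0, 0, 0], 0.5], [[0, 0, 0], [0, 0, 0], 0.3], [[0, 0, 0], [0, 0, 0], 0.3], [[0, 0, 0], [0, 0, 0], 0.3], [[0, 0, -0.5], [0, 0, 0], 0.3], [[0, 0, -0.9], [0, 0, 0], 0.3], [[0, 0, -0.9], [0, 0, 0], 0.3], [[0, -0.7, 0], [0, 0, 0], 1], [[0, -0.9, 0], [0, 0, 0], 1], [[0, -0.9, 0], [0, 0, 0], 1], [[0, -0.9, 0], [0, 0, 0], 1], [[0.02, -0.84, 0], [0, 0, 0], 1], [[0, 0, 0.5], [0, 0, 0], 1], [[0, 0, 0.5], [0, 0, 0], 1], [[0, 0, 0], [0, 0, 0], 1]])

```text
clock: 20.62
tool_pos: [0.5326, -0.0014, 0.3413]
ee_rot: [-2.323, -2.11, 0.005]
ft_force: [-0.6, -0.8, 0.1]
width: -0.0001
gripper_force: 0.0
```

```bash
python3 - <<'E'
from h import *
s=monitor.sense();print(s["tool_pos"],s["ee_rot"],s["width"])
w=cams.snapshot("wrist");S=cams.snapshot("side")
im=np.vstack([cv2.resize(w["img"],(480,300)),cv2.resize(S["img"][130:330,240:560],(480,300))])
cv2.imwrite("pics/w4.png",im[...,::-1])
E
```

```text
[ 0.53264192 -0.00144851  0.34131264] [-2.32297371 -2.11028857  0.00527422] -0.0001395667393862359
```

View pics/w4.png

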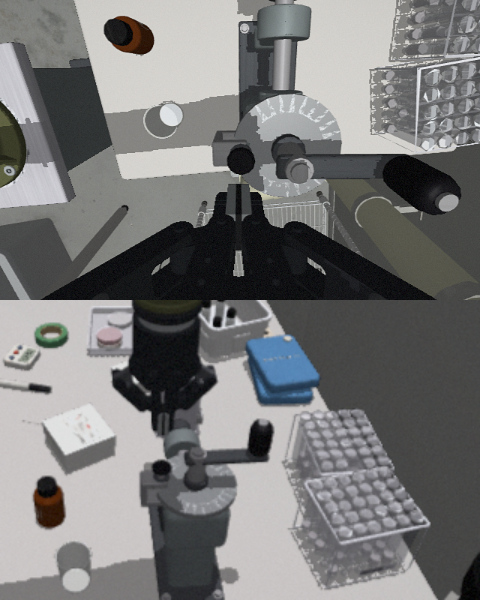

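The wrist view has the pin head at (240,160), directly under the closed fingertips to within 2 mm. The crank arm points away over the far side.

Call:
step_arm(deltas=[[[0.05, 0.05, 0.6], [0, 0, 0], 1], [[0, 0, 0.6], [0, 0, 0], 1], [[0, 0, 0.5], [0, 0, 0], 1], [[0, 0, 0.1], [0, 0, 0], 1], [[0, 0, 0.1], [0, 0, 0], 1], [[0, 0, 0.1], [0, 0, 0], 1], [[0, 0, 0.1], [0, 0, 0], 1], [[0, 0, 0.1], [0, 0, 0], 1], [[0, 0, 0], [0, 0, 0], 1]])

```text
clock: 21.47
tool_pos: [0.5366, -0.0001, 0.2782]
ee_rot: [2.325, 2.112, 0.001]
ft_force: [0.7, 0.2, -0.4]
width: 0.0004
gripper_force: 0.0
```

Call:
step_arm(deltas=[[[0, 0, 0.1], [0, 0, 0], 1], [[0, 0, 0.1], [0, 0, 0], 1], [[0, 0, 0.1], [0, 0, 0], 1], [[0, 0, 0], [0, 0, 0], 1]])

```text
clock: 21.8
tool_pos: [0.5362, -0.0001, 0.2685]
ee_rot: [2.326, 2.112, -0.0]
ft_force: [0.7, -0.0, -0.6]
width: 0.0002
gripper_force: 0.0
```

Call:
step_arm(deltas=[[[0, 0, 0.1], [0, 0, 0], 1], [[0, 0, 0.05], [0, 0, 0], 1]])

```text
clock: 21.97
tool_pos: [0.5366, -0.0001, 0.2674]
ee_rot: [-2.325, -2.112, -0.003]
ft_force: [-8.2, 0.4, 24.5]
width: 0.0
gripper_force: 12.4
```

```bash
python3 - <<'E'
from h import *
s=monitor.sense();print(s["tool_pos"],s["ee_rot"],s["width"],s["ft_force"])
w=cams.snapshot("wrist");S=cams.snapshot("side")
im=np.vstack([w["img"][100:400,80:560],cv2.resize(S["img"][200:300,300:460],(480,300),interpolation=cv2.INTER_CUBIC)])
cv2.imwrite("pics/w5.png",im[...,::-1])
E
```

```text
[ 5.36563263e-01 -7.59961474e-05  2.67393335e-01] [-2.32544571 -2.11197716 -0.00314748] 4.3831817154603255e-05 [-8.16959533  0.43255929 24.46300743]
```

View pics/w5.png

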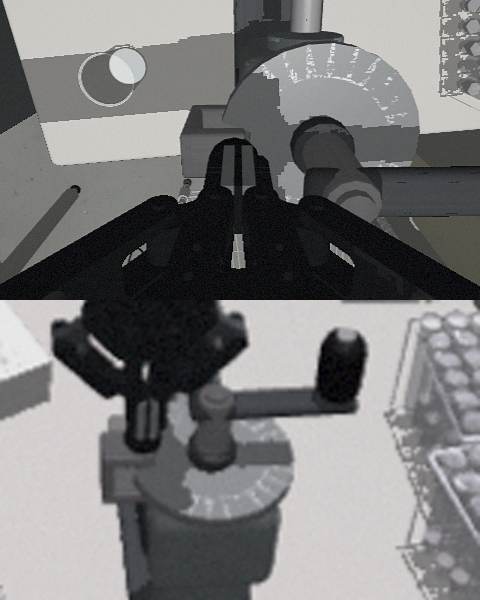

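The fingers met a hard stop at TCP 0.2674, which is exactly the height of the head when home. I'll lift off, retreat and check.

Call:
step_arm(deltas=[[[0, 0, 0], [0, 0, 0], 1], [[0, 0, -0.3], [0, 0, 0], 1], [[0, 0, -0.8], [0, 0, 0], 1], [[0, 0, -1], [0, 0, 0], 1], [[0, 0, -0.6], [0, 0, 0], 1], [[0, 0, 0], [0, 0, 0], 1], [[0, 0, 0], [0, 0, 0], 1]])

```text
clock: 22.65
tool_pos: [0.5366, -0.0001, 0.346]
ee_rot: [2.325, 2.112, 0.002]
ft_force: [-0.9, 0.4, -0.0]
width: 0.0003
gripper_force: 0.0
```

```bash
python3 - <<'E'
from h import *
s=monitor.sense();print(s["tool_pos"],s["ee_rot"],s["ft_force"])
w=cams.snapshot("wrist");S=cams.snapshot("side")
im=np.vstack([w["img"][100:400,80:560],cv2.resize(S["img"][200:300,300:460],(480,300),interpolation=cv2.INTER_CUBIC)])
cv2.imwrite("pics/w6.png",im[...,::-1])
E
```

```text
[ 5.36593942e-01 -1.01337414e-04  3.45969057e-01] [2.32512252e+00 2.11167212e+00 2.02671334e-03] [-0.8614283   0.44661766 -0.01099656]
```

View pics/w6.png

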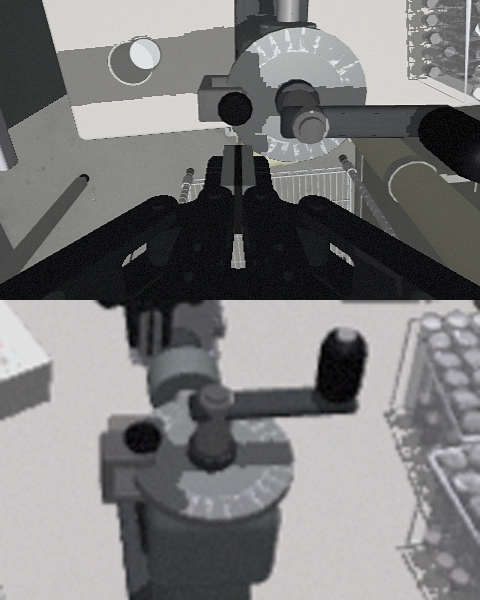

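The head now sits down on its bush in both views, at (143,437) in the side crop. The arm is clear, so I'll hand in.

```bash
python3 -c "
from rig import job; print(job.finish_job())"
```

```text
the job is handed in; nothing more can be done
None
```

I handed the job in at about 23 s: the cryo box is about 11 mm or more clear of the swing, the crank went round clockwise at about 5 s a turn to cap-up after two cap-down passes, and the pin is pressed home.

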